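# Set and lock the depth stop of a specimen-levelling press

## Robot

A 6-joint arm with a two-finger parallel gripper is mounted at the origin on the work surface. World frame = base frame: x ahead of the robot, y to its left, z up, the work surface at z = 0. Lengths are in m, angles in rad, forces in N, time in s.
With the tool pointing down it reaches from about 0.275 to 0.825 m from the base axis. Payload 5.2 kg.
Tool frame: the origin (TCP) lies midway between the tips of the shut fingers; the grasp point (between the pads) lies 19 mm behind it; z points along the fingers, y is the direction in which the jaws open and shut (so a half turn about z gives the same grasp; the last joint's range is limited). The gripper opens to 93 mm and grips with 3 to 60 N. Pads are 15 mm wide; open, the fingers measure 128 mm over their backs; the gripper's body (75 mm by 188 mm) begins 65 mm behind the grasp point.
Start: joints at [-1.475, 0.259, 1.535, -0, 1.348, -0.203], TCP at [0.162, -0.526, 0.219] pointing down, gripper open.
Joint ranges: [-3.14, 3.14], [-0.91, 2.08], [0.19, 2.58], [-1.22, 4.36], [0.22, 2.71], [-3.12, 3.12]. Speed limits (rad/s): [2.57, 2.57, 3.14, 3.14, 3.14, 3.14].

## Interface

Orientations are given as a rotation vector (axis times angle).
In Python, from bench import robot, optics, close_job, finder gives the robot as it stands.
- The arm moves only by the tool apply_moves, never from a script. Its argument "increments" is a list of rows, each an object of numbers: "tx", "ty", "tz": the shift along the world's x, y, z in cm; "wx", "wy", "wz": the turn, a rotation vector about the world's x, y, z in degrees; "fingers": the closure in counts, from 0 (fully open) to 255 (shut). In form: [{"tx": .., "ty": .., "tz": .., "wx": .., "wy": .., "wz": .., "fingers": ..}, ...]. A call has 1 to 5 rows; each row is the pose to reach, as a shift and turn from the pose commanded when the call began; what a row does not reach only later rows make up. A row lasts 1/10 s, in which the tool goes at most 50 mm and 8.59 degrees, less where a joint would pass 70% of its speed; a pose out of reach is approached as far as the arm can. A call with a gripper value outside its range is refused whole. The fingers move at their own pace and stop on an object; "grip_force" is the grip in N (left out, the last holds). Time passes only in rows, so rows that repeat a pose let the fingers close. It gives the time, the measured TCP pose, the force and the opening at its end, in the units of the state.
- robot.get_obs(): the state, without advancing time (a new reading comes with each control period).
- optics.snapshot(name): name is "side" or "top" or "wrist"; returns the picture (400x640x3 uint8, red, green, blue); there is no depth.
- optics.camera_params(name): a dict with "fx", "fy", "cx", "cy" (pixels), "position" and "attitude" of the camera in the world; the wrist camera has in their place "T_tool_cam" (4x4, takes a point from camera to tool coordinates, whose origin is the TCP and whose axes are the flange's). Camera axes: x right, y down, z forward; pixel columns grow to the right and rows downward; lengths in m; the calibration is good to about 2 mm. A picture is of the moment at which its call begins: read the wrist's pose just before it. camera_params takes no time and is no camera call.
- close_job(): hands the job in, once; it reports no verdict.
Trained networks look in the newest picture that a camera, given by its name, has taken for a name from the list of things; names that differ only in an ending like _2 or _b are one class to them, and where a whole thing is asked for, a point or a joint stands for the part that bears it (a point fixed in the world has none). Each returns a list of dicts, best first, with "conf" (0 to 1); they miss things now and then, are a little off and sometimes report something else, mostly with a low value. They report only what shows in the picture. A call takes as long as a camera call.
- finder.masks_of(camera, label): "mask" (400x640 bool, what is visible of it) and "location" ([column, row] in pixels, amid what is visible of it).
The state is a dict: "time": time; "qpos": joint angles; "qd": joint speeds; "joint_efforts": joint torques, N m; "ee_pos": TCP position; "tcp_rot": TCP orientation; "ft_force": force on the tool from outside, world axes, zero at the start; "torque": the same for the moment, N m; "gripper_width": finger opening in m.
Only numpy, scipy, OpenCV 4.12 (cv2) and the standard library are available. Lean on these libraries where they do the work, as an engineer would, in place of code of your own. Each camera call takes 0.05 s, during which the arm holds its last target.

## Task

Set and lock the depth stop of the specimen press. Turn the stop screw clockwise (seen from above) by the handle of its upper, flat arm until you feel its foot meet the anvil, turn it back an eighth of a turn, and then, holding the screw there, pull the handle of the jam nut's lower arm round clockwise towards the screw's handle until the nut stops dead, tight. Then let go, and leave everything else on the bench and on the press where it is.

Things in the scene. Friction and masses are not known exactly. Their poses are not given: they have to be found in the camera images.
- press: Levelling press, fixed: cream base 265 x 170 x 24 mm, column, overhead head, hand lever. A dark bracket 36 mm wide, top face 102 mm above the bench, carries the upright stop screw in its end. Origin: on the screw's axis at bench height; z up, x towards ram and column, so the -x side of the screw is open. The head hangs over x = 85 to 205 mm, 200 to 290 mm up; the lever reaches 370 mm up
- anvil_top (a point): centre of the steel anvil's top face, on the screw's axis, 45 mm above the bench; axes as the press
- screw_foot (a point): centre of the stop screw's lower end, on its axis. 2 mm of travel a turn, right-handed: clockwise from above lowers it. It starts 0.12 to 0.31 mm clear of the anvil (22 to 55 degrees of turn), at a handle angle that differs each time; too small a gap to see or measure, it can only be felt: on contact the screw stops dead
- screw_grip (a point): point to grip on the stop screw's handle: an upright bare metal cylinder 16 mm in diameter, 131 to 181 mm above the bench, on the upper, flat arm, 70 mm from the screw's axis. The point is on the cylinder's axis at 157 mm; arm and boss below reach up to 130 mm. x points outward along the arm, z up. The screw takes about 3 N at the handle and stays where left; the nut rides round with it
- nut_grip (a point): point to grip on the jam nut's handle: a like metal cylinder, upright, 16 mm in diameter, 131 to 181 mm above the bench, on the lower, round arm, 70 mm from the screw's axis, anticlockwise (from above) of the screw's handle. The point is on its axis at 157 mm; x points outward along the arm, z up. Over the outsides of both handles it is 60 to 67 mm at the start, 37 mm when tight
- jam_nut (a joint): turn of the nut on the screw, rad, growing clockwise from above (tighter). The handles stand 0.74 less this value apart; 0 to 0.1 at the start; tight, stopped dead, at 0.44. It stays where left. The nut is finger-tight: it takes about 5 N at its handle, more than the screw, so pulling it alone drags the screw round and loses the setting; squeezing both handles together turns it on the screw
- mount_a: resin specimen mount, a dark disc 30 mm in diameter, 18 mm high, lying on the press base beside the anvil; origin at its underside. Leave it alone
- mount_b: another such mount, on the bench; origin at its underside. Leave it alone
- oil_bottle: small amber dropper bottle, 28 mm in diameter, 75 mm high, on the bench; origin at its underside. Leave it alone
- beaker: glass beaker, 60 mm in diameter, 80 mm high, on the bench; origin at its underside. Leave it alone
- slide_box: grey slide box, 98 x 172 x 30 mm, on the bench; origin at its underside. Leave it alone
- mount_tray: white divided tray, 130 x 170 x 28 mm, on the bench; origin at its underside. Leave it alone
- wash_bottle: white wash bottle with a spout, 72 mm in diameter, 196 mm high, on the bench; origin at its underside. Leave it alone
- screwdriver: screwdriver with a black handle, 170 mm long, lying on the bench. Leave it alone

How it is judged:
On the way, in this order (a step that is already met when the one before it is completed fails the run):
1. the stop screw has been turned down until its foot meets the anvil (under 0.03 mm clear), the nut not yet tight (z of screw_foot in the frame of anvil_top below 3e-05 m and value of joint jam_nut below 0.3 rad), for 0.1 s.
2. the screw has been turned back an eighth of a turn (0.16 to 0.34 mm clear of the anvil), the nut not yet tight (z of screw_foot in the frame of anvil_top between 0.00016 and 0.00034 m and value of joint jam_nut below 0.3 rad), for 0.2 s.
At the end, for the whole second after the job is handed in: The jam nut is tight (within 0.04 rad, 3 mm at its handle, of its dead stop), the stop screw stands an eighth of a turn back from contact (0.19 to 0.31 mm clear of the anvil: 45 degrees, give or take 11), and both are at rest (value of joint jam_nut above 0.4 rad and z of screw_foot in the frame of anvil_top between 0.00019 and 0.00031 m and velocity of joint jam_nut between -0.05 and 0.05 rad/s); the robot touches nothing.
It fails at once if the nut is tight while the screw is off its setting (value of joint jam_nut above 0.4 rad and (z of screw_foot in the frame of anvil_top below 0.00017 m or z of screw_foot in the frame of anvil_top above 0.00033 m)).
It fails at once if a bystander is moved by more than 20 mm (distance of any of mount_a, mount_b, oil_bottle, beaker, slide_box, mount_tray, wash_bottle, screwdriver from where it was at the start of the episode above 0.02 m).
It also fails if it takes over 54 s, if anything falls off the work surface, if the arm or the gripper's body presses on something with over 40 N, if the wrist force passes 120 N, or if a joint passes its speed limit or range.

## Working session

There is one attempt and no reset: what is moved stays moved. The work goes in short steps, Python scripts to look and compute and a tool call to move; the robot and the scene stay as the last step left them, time stands still between calls to the robot, and variables do not carry over. Pictures are saved under pics/ and viewed, and the job is handed in when it is done.

Besides the shell and the picture viewer there is one more tool, called after "Call:" by a JSON object that holds its "api" and its "payload". apply_moves: Moves the arm, as the interface text tells. Its arguments: {"type":"object","properties":{"increments":{"type":"array"},"grip_force":{"type":"number"}},"required":["increments"]}

```bash
mkdir -p pics; ls
cat > h.py <<'E'
import numpy as np, cv2
from bench import robot, optics, close_job, finder
from scipy.spatial.transform import Rotation as R
def save(n,f):
    im=optics.snapshot(n); cv2.imwrite('pics/'+f,cv2.cvtColor(im,cv2.COLOR_RGB2BGR)); return im
E
python3 - <<'E'
from h import *
print(robot.get_obs())
save('top','t0.png'); save('side','s0.png')
for n in ('top','side','wrist'): print(n,optics.camera_params(n))
for n in ('top','side'):
  for l in ('screw_grip','nut_grip','press'):
    for r in finder.masks_of(n,l)[:2]: print(n,l,r['conf'],r['location'],r['mask'].sum())
print(robot.get_obs()['time'])
E
```

```text
pics
{'time': 0.0, 'qpos': array([-1.47476210e+00,  2.59313734e-01,  1.53606068e+00,  2.55079503e-07,
        1.34798899e+00, -2.02800418e-01]), 'qd': array([-0.0016128 ,  0.00089662, -0.00075547,  0.00046051,  0.00093543,
       -0.00204214]), 'joint_efforts': array([ 2.91310098e-03, -4.37294519e+01, -2.84003001e+01,  7.23768678e-02,
        4.12070914e-02, -1.41761748e-04]), 'ee_pos': array([ 0.16189369, -0.52507437,  0.21784245]), 'tcp_rot': array([-3.10484048e+00, -4.67400364e-01, -1.48720082e-04]), 'ft_force': array([ 0.47024365,  0.58414839, -0.24120155]), 'torque': array([-0.00712952,  0.01536132, -0.03668479]), 'gripper_width': 0.0930184603152488}
top {'fx': 374.7466392990749, 'fy': 374.7466392990749, 'cx': 317.0664239570042, 'cy': 195.6438095397699, 'position': array([ 0.24411588, -0.02157566,  1.31286533]), 'attitude': array([-2.18953395,  2.00144542, -0.21714693])}
side {'fx': 422.4641913058847, 'fy': 422.4641913058847, 'cx': 310.3666558438524, 'cy': 198.9154316498866, 'position': array([0.26164192, 0.89294929, 0.8131698 ]), 'attitude': array([-0.37222016,  2.68954792, -1.36532037])}
wrist {'fx': 330.0977018771426, 'fy': 330.0977018771426, 'cx': 320.02691644864274, 'cy': 201.9625037699658, 'T_tool_cam': array([[ 1.70157210e-03, -9.57511754e-01, -2.88389225e-01,
         8.08495449e-02],
       [ 9.99998464e-01,  1.50781138e-03,  8.94008339e-04,
        -3.77466882e-04],
       [-4.21186939e-04, -2.88390303e-01,  9.57512849e-01,
        -1.66239432e-01],
       [ 0.00000000e+00,  0.00000000e+00,  0.00000000e+00,
         1.00000000e+00]])}
top screw_grip 0.69 [303.6, 179.0] 229
top press 0.89 [344.0, 176.6] 4160
side screw_grip 0.78 [281.2, 209.5] 544
side nut_grip 0.5 [285.7, 213.7] 196
side press 0.78 [282.1, 205.8] 5314
side press 0.42 [289.4, 212.3] 239
0.4
```

Run:
```python
import cv2
a=cv2.imread('pics/t0.png'); b=cv2.imread('pics/s0.png')
cv2.imwrite('pics/t0c.png',cv2.resize(a[100:260,220:440],None,fx=3.5,fy=3.5,interpolation=cv2.INTER_CUBIC))
cv2.imwrite('pics/s0c.png',cv2.resize(b[110:280,190:400],None,fx=3.5,fy=3.5,interpolation=cv2.INTER_CUBIC))
```

```text
(no output)
```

View pics/t0.png

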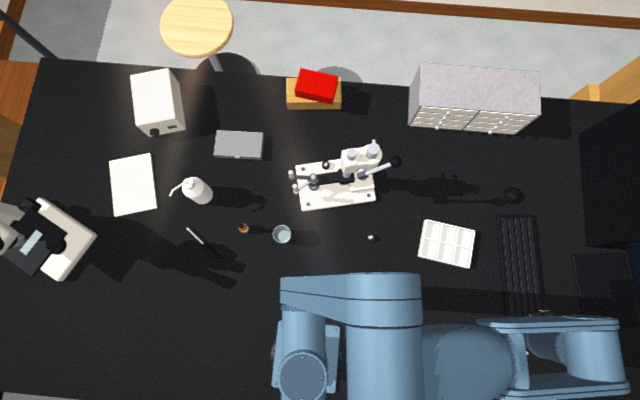

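View pics/s0.png

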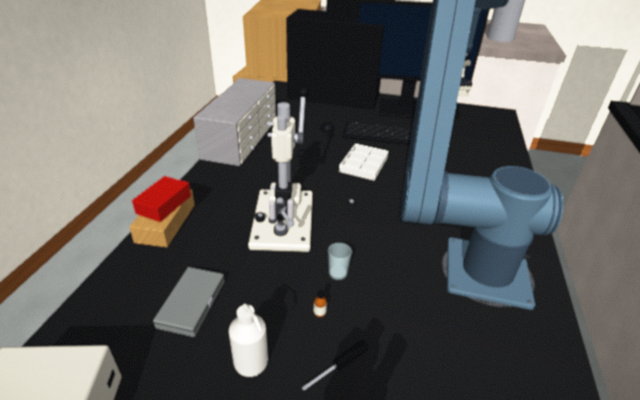

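View pics/t0c.png

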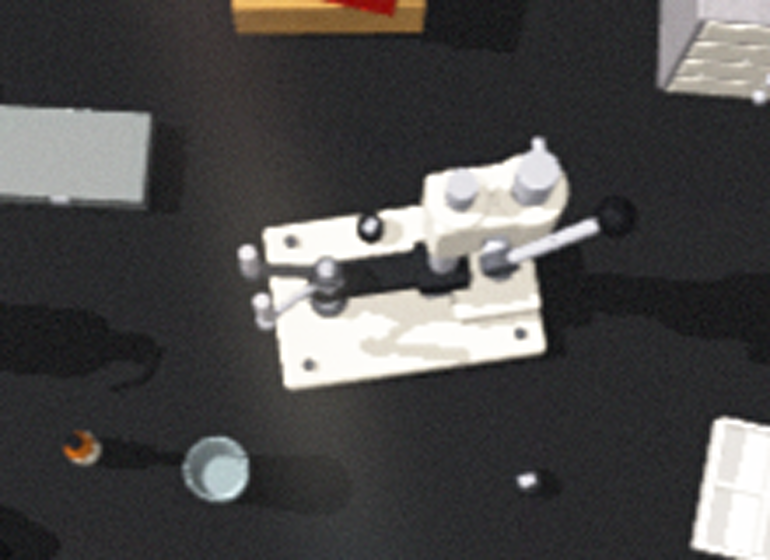

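View pics/s0c.png

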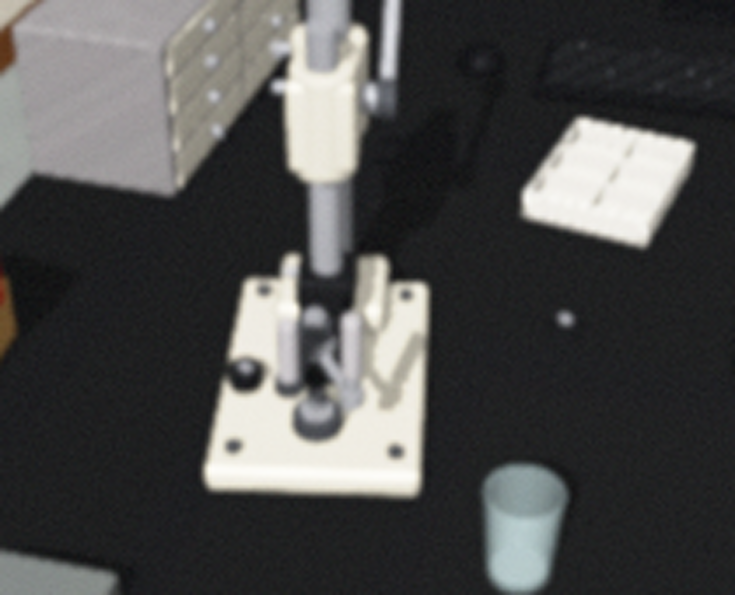

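```bash
cat >> h.py <<'E'
def cam(n):
    p=optics.camera_params(n)
    if n=='wrist':
        o=robot.get_obs(); T=np.eye(4);T[:3,:3]=R.from_rotvec(o['tcp_rot']).as_matrix();T[:3,3]=o['ee_pos']
        M=T@p['T_tool_cam']; return p,M[:3,3],M[:3,:3]
    return p,p['position'],R.from_rotvec(p['attitude']).as_matrix()
def ray(n,uv):
    p,c,A=cam(n); d=A@np.array([(uv[0]-p['cx'])/p['fx'],(uv[1]-p['cy'])/p['fy'],1]); return c,d
def atz(n,uv,z):
    c,d=ray(n,uv); return c+d*(z-c[2])/d[2]
def proj(n,X):
    p,c,A=cam(n); q=A.T@(np.array(X)-c); return np.array([q[0]/q[2]*p['fx']+p['cx'],q[1]/q[2]*p['fy']+p['cy']])
E
python3 - <<'E'
from h import *
t=lambda u,v:(u/3.5+220,v/3.5+100)
s=lambda u,v:(u/3.5+190,v/3.5+110)
print('screw top',atz('top',t(247,252),.181),'side',atz('side',s(288,308),.181))
print('nut top',atz('top',t(262,301),.181),'side',atz('side',s(351,316),.181))
print('boss',atz('top',t(325,268),.13),'anvil',atz('top',t(330,298),.045),'side',atz('side',s(317,406),.045), atz('side',s(317,318),.13))
# base corners
print([atz('top',t(*p),.024)[:2] for p in((265,230),(288,388),(547,350))])
E
```

```text
screw top [0.56634583 0.09716022 0.181     ] side [0.56868816 0.08359174 0.181     ]
nut top [0.5224197  0.07906306 0.181     ] side [0.52226061 0.07980462 0.181     ]
boss [0.57185562 0.02816913 0.13      ] anvil [0.56495507 0.02390269 0.045     ] side [0.56811891 0.02894793 0.045     ] [0.56767827 0.02423235 0.13      ]
[array([0.63602919, 0.09770491]), array([0.47423137, 0.05791773]), array([ 0.53599311, -0.19728031])]
```

Call:
{"api": "apply_moves", "payload": {"increments": [{"tx":1.5,"ty":4,"tz":1.5},{"tx":3.5,"ty":8,"tz":3,"wz":-3},{"tx":5.5,"ty":12.2,"tz":4.5,"wz":-6},{"tx":7.5,"ty":16.5,"tz":6,"wz":-9},{"tx":9.5,"ty":21,"tz":7,"wz":-12}]}}

```text
validation failed for argument at $.in...
```

Call:
{"api": "apply_moves", "payload": {"increments": [{"tx":2.2,"ty":4.4,"tz":1},{"tx":4.4,"ty":8.8,"tz":1,"wz":-2},{"tx":6.6,"ty":13.2,"tz":1,"wz":-4},{"tx":8.8,"ty":17.6,"tz":1,"wz":-4},{"tx":11,"ty":22,"tz":1,"wz":-4}]}}

```text
validation failed for argument at $.in...
```

Call:
{"api": "apply_moves", "payload": {"increments": [{"tx":3,"ty":4,"tz":0},{"tx":6,"ty":8,"tz":-1},{"tx":9,"ty":12,"tz":-2},{"tx":11,"ty":15,"tz":-2},{"tx":11,"ty":15,"tz":-2}]}}

```text
validation failed for argument at $.in...
```

Call:
{"api": "apply_moves", "payload": {"increments": [{"tx":1.5,"ty":4,"tz":1.5,"wx":0,"wy":0,"wz":0,"fingers":0},{"tx":3.5,"ty":8,"tz":3,"wx":0,"wy":0,"wz":-3,"fingers":0},{"tx":5.5,"ty":12.2,"tz":4.5,"wx":0,"wy":0,"wz":-6,"fingers":0},{"tx":7.5,"ty":16.5,"tz":6,"wx":0,"wy":0,"wz":-9,"fingers":0},{"tx":9.5,"ty":21,"tz":7,"wx":0,"wy":0,"wz":-12,"fingers":0}]}}

```text
time: 0.9
ee_pos: [0.2574, -0.3146, 0.2897]
tcp_rot: [3.137, 0.135, 0.001]
ft_force: [0.9, -0.9, -0.3]
gripper_width: 0.0929
```

Call:
{"api": "apply_moves", "payload": {"increments": [{"tx":2.2,"ty":4.4,"tz":1,"wx":0,"wy":0,"wz":0,"fingers":0},{"tx":4.4,"ty":8.8,"tz":1,"wx":0,"wy":0,"wz":-2,"fingers":0},{"tx":6.6,"ty":13.2,"tz":1,"wx":0,"wy":0,"wz":-4,"fingers":0},{"tx":8.8,"ty":17.6,"tz":1,"wx":0,"wy":0,"wz":-4,"fingers":0},{"tx":11,"ty":22,"tz":1,"wx":0,"wy":0,"wz":-4,"fingers":0}]}}

```text
time: 1.4
ee_pos: [0.3672, -0.094, 0.299]
tcp_rot: [3.141, 0.03, 0.002]
ft_force: [0.5, -1.1, 0.3]
gripper_width: 0.093
```

Call:
{"api": "apply_moves", "payload": {"increments": [{"tx":2.7,"ty":4,"tz":0,"wx":0,"wy":0,"wz":0,"fingers":0},{"tx":5.4,"ty":8,"tz":-1,"wx":0,"wy":0,"wz":0,"fingers":0},{"tx":8,"ty":12,"tz":-2,"wx":0,"wy":0,"wz":0,"fingers":0},{"tx":10,"ty":15,"tz":-2,"wx":0,"wy":0,"wz":0,"fingers":0},{"tx":10,"ty":16,"tz":-2,"wx":0,"wy":0,"wz":0,"fingers":0}]}}

```text
time: 1.9
ee_pos: [0.4681, 0.067, 0.2779]
tcp_rot: [-3.14, -0.036, 0.001]
ft_force: [-0.4, -0.4, 0.3]
gripper_width: 0.0932
```

Run:
```python
from h import *
o=robot.get_obs(); print(o['ee_pos'],o['tcp_rot'],o['qpos'])
save('wrist','w1.png')
for l in ('screw_grip','nut_grip'):
    for r in finder.masks_of('wrist',l)[:2]: print(l,r['conf'],r['location'],r['mask'].sum())
```

```text
[0.46811526 0.0669678  0.27794735] [-3.14042204e+00 -3.62451484e-02  5.64760384e-04] [-9.51451595e-02  8.21301289e-02  1.60564067e+00  9.23913071e-04
  1.45428188e+00  1.45246160e+00]
screw_grip 0.62 [327.9, 84.4] 3419
screw_grip 0.58 [500.9, 214.3] 506
nut_grip 0.97 [318.9, 119.7] 908
```

View pics/w1.png

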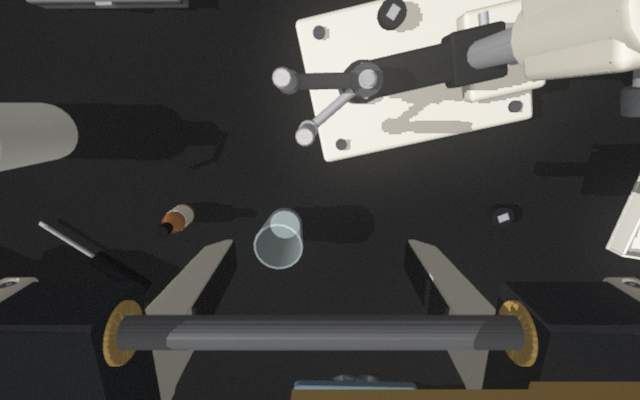

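Run:
```python
import cv2
a=cv2.imread('pics/w1.png')
cv2.imwrite('pics/w1c.png',cv2.resize(a[40:170,250:420],None,fx=4.5,fy=4.5,interpolation=cv2.INTER_CUBIC))
```

```text
(no output)
```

View pics/w1c.png

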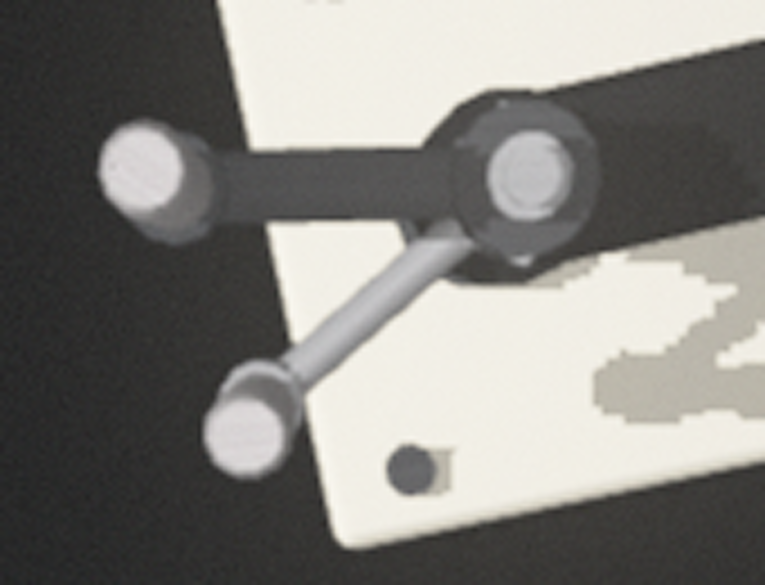

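Run:
```python
from h import *
w=lambda u,v:(u/4.5+250,v/4.5+40)
S=atz('wrist',w(141,167),.181);N=atz('wrist',w(246,437),.181);B=atz('wrist',w(528,174),.130)
print(S,N,B)
for P in(S,N): d=(P-B)[:2]; print(np.hypot(*d),np.degrees(np.arctan2(d[1],d[0])))
print(np.linalg.norm(S-N))
```

```text
[0.56454447 0.09555633 0.181     ] [0.52063095 0.07767196 0.181     ] [0.56836631 0.02426298 0.13      ]
0.07139572367343272 93.06853448309214
0.07163228346544082 131.78939485478125
0.04741568854907027
```

Call:
{"api": "apply_moves", "payload": {"increments": [{"tx":4,"ty":1,"tz":-2,"wx":0,"wy":0,"wz":1.6,"fingers":90},{"tx":8,"ty":2.2,"tz":-5,"wx":0,"wy":0,"wz":1.6,"fingers":90},{"tx":9.6,"ty":2.8,"tz":-7,"wx":0,"wy":0,"wz":1.6,"fingers":90},{"tx":9.6,"ty":2.8,"tz":-7,"wx":0,"wy":0,"wz":1.6,"fingers":90}], "grip_force": 20}}

```text
time: 2.45
ee_pos: [0.5623, 0.0906, 0.2052]
tcp_rot: [3.141, 0.072, -0.009]
ft_force: [0.0, -0.1, -0.5]
gripper_width: 0.0657
```

Run:
```python
from h import *
o=robot.get_obs(); print(o['ee_pos'],o['tcp_rot'],o['ft_force'],o['gripper_width'])
a=save('wrist','w2.png')
print(proj('wrist',[.5645,.0953,.181]))
```

```text
[0.56231355 0.090583   0.20523115] [ 3.14070792  0.07189206 -0.00888217] [ 0.04217853 -0.09124942 -0.47290771] 0.0657159483579082
[312.82398259 232.38559604]
```

View pics/w2.png

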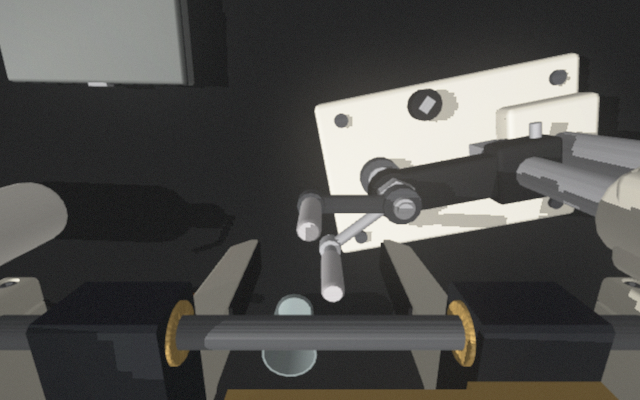

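Run:
```python
from h import *
o=robot.get_obs(); print(o['ee_pos'],o['tcp_rot'],o['qd'])
a=save('wrist','w3.png')
C=np.array([.568,.0252]);
for n in([.5645,.0953,.181],[.5206,.0777,.181],[.568,.0252,.13]):print(proj('wrist',n))
im=cv2.imread('pics/w3.png');cv2.imwrite('pics/w3c.png',cv2.resize(im[150:320,240:440],None,fx=4,fy=4,interpolation=cv2.INTER_CUBIC))
```

```text
[0.56190102 0.0904399  0.20716258] [ 3.14038493  0.07208251 -0.00625573] [-0.00065031 -0.05246882 -0.01294182 -0.00057347  0.01684815 -0.00085794]
[313.06046629 231.84721752]
[336.58600769 293.93462055]
[404.48421687 206.98129718]
```

View pics/w3c.png

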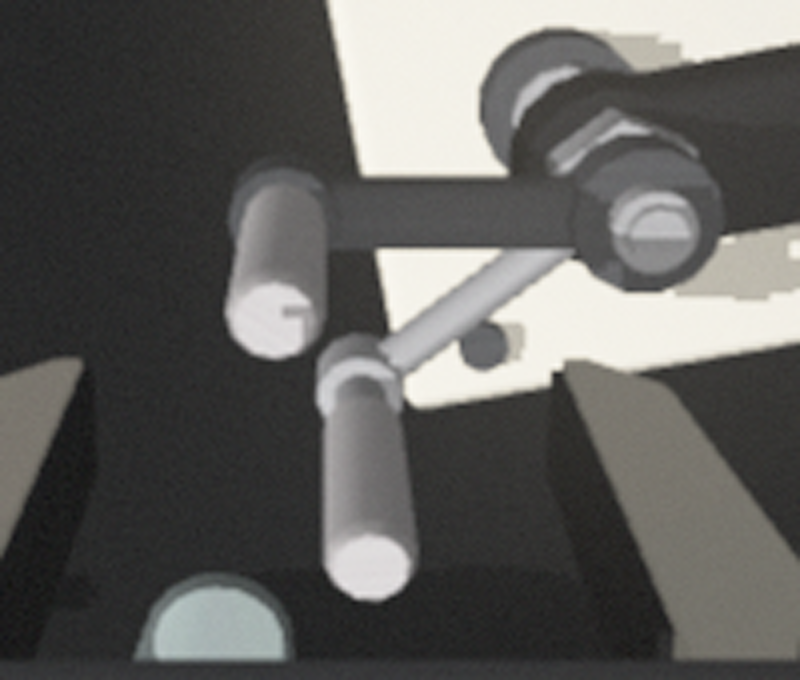

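Run:
```python
from h import *
from scipy.optimize import least_squares
P=optics.camera_params('wrist');T=P['T_tool_cam']
w1=lambda u,v:np.array((u/4.5+250,v/4.5+40)); w3=lambda u,v:np.array((u/4+240,v/4+150))
t=lambda u,v:np.array((u/3.5+220,v/3.5+100)); s=lambda u,v:np.array((u/3.5+190,v/3.5+110))
views=[([0.46811526,0.0669678,0.27794735],[-3.14042204e+00,-3.62451484e-02,5.64760384e-04],w1(141,167),w1(246,437),w1(528,174)),
([0.56190102,0.0904399,0.20716258],[3.14038493,0.07208251,-0.00625573],w3(272,320),w3(369,567),w3(656,222))]
ts=dict(top=(t(247,252),t(262,301)),side=(s(288,308),s(351,316)))
def pj(p,c,A,X):
    q=A.T@(X-c); return np.array([q[0]/q[2]*p['fx']+p['cx'],q[1]/q[2]*p['fy']+p['cy']])
cams={n:cam(n) for n in ts}
def f(v,full=False):
    C=v[:2];th,ph,zt=v[2:5];e=v[5:8];rot=v[8:11];et=v[11:14];es=v[14:17]
    S=np.r_[C+.07*np.array([np.cos(th),np.sin(th)]),.181];N=np.r_[C+.07*np.array([np.cos(th+ph),np.sin(th+ph)]),.181];B=np.r_[C,zt]
    r=[]
    for pos,rv,a,b,c in views:
        R0=R.from_rotvec(rv).as_matrix(); cc=np.array(pos)+R0@(T[:3,3]+e); A=R0@T[:3,:3]@R.from_rotvec(rot).as_matrix()
        for X,uv in((S,a),(N,b),(B,c)): r+=list((pj(P,cc,A,X)-uv)/1.0)
    for n,ee in(('top',et),('side',es)):
        p,c,A=cams[n]
        for X,uv in zip((S,N),ts[n]): r+=list((pj(p,c+ee,A,X)-uv)/1.0)
    r+=list(e/.0015)+list(rot/.004)+list(et/.002)+list(es/.002)+[(zt-.13)/.003]
    return np.array(r)
v0=np.r_[.568,.0252,1.62,.69,.13,np.zeros(12)]
q=least_squares(f,v0); print(np.round(q.x,4)); print(np.round(q.fun,1)); 
cv=np.linalg.inv(q.jac.T@q.jac); print('sd',np.sqrt(np.diag(cv))[:5])
v=q.x;print('S',v[:2]+.07*np.array([np.cos(v[2]),np.sin(v[2])]),'N',v[:2]+.07*np.array([np.cos(v[2]+v[3]),np.sin(v[2]+v[3])]),np.degrees(v[2:4]))
```

```text
[ 5.6960e-01  2.7300e-02  1.6206e+00  6.7740e-01  1.3270e-01 -2.0000e-04
  9.0000e-04  9.0000e-04 -0.0000e+00 -2.0000e-04  1.0000e-03  1.0000e-04
  1.0000e-04  0.0000e+00  4.0000e-04  1.5000e-03 -1.8000e-03]
[ 0.5 -0.1  0.2 -0.9 -0.2  0.2  0.5  0.   0.5  0.1 -1.5  0.6  0.   0.1
 -0.1 -0.2 -0.5  2.4  0.  -1.  -0.2  0.6  0.6 -0.  -0.1  0.3  0.   0.1
  0.   0.2  0.8 -0.9  0.9]
sd [0.00151492 0.0014464  0.01109726 0.0106579  0.00194261]
S [0.56609404 0.097224  ] N [0.52304513 0.07960368] [92.85416102 38.81116042]
```

Call:
{"api": "apply_moves", "payload": {"increments": [{"tx":0.4,"ty":0.7,"tz":-2,"wx":0,"wy":0,"wz":0.2,"fingers":90},{"tx":0.4,"ty":0.7,"tz":-5,"wx":0,"wy":0,"wz":0.2,"fingers":90},{"tx":0.4,"ty":0.7,"tz":-6.6,"wx":0,"wy":0,"wz":0.2,"fingers":90},{"tx":0.4,"ty":0.7,"tz":-6.6,"wx":0,"wy":0,"wz":0.2,"fingers":120},{"tx":0.4,"ty":0.7,"tz":-6.6,"wx":0,"wy":0,"wz":0.2,"fingers":160}], "grip_force": 15}}

```text
time: 3.05
ee_pos: [0.5671, 0.0983, 0.1447]
tcp_rot: [3.14, 0.079, 0.004]
ft_force: [-0.2, -0.1, -0.0]
gripper_width: 0.0486
```

Call:
{"api": "apply_moves", "payload": {"increments": [{"tx":0,"ty":0,"tz":0,"wx":0,"wy":0,"wz":0,"fingers":190},{"tx":0,"ty":0,"tz":0,"wx":0,"wy":0,"wz":0,"fingers":190}], "grip_force": 15}}

```text
time: 3.25
ee_pos: [0.5677, 0.0989, 0.1444]
tcp_rot: [3.14, 0.08, 0.005]
ft_force: [-0.2, 0.3, 0.1]
gripper_width: 0.0332
```

Call:
{"api": "apply_moves", "payload": {"increments": [{"tx":-0.15,"ty":-0.15,"tz":-0.2,"wx":0,"wy":0,"wz":0,"fingers":190},{"tx":-0.15,"ty":-0.15,"tz":-0.2,"wx":0,"wy":0,"wz":0,"fingers":230},{"tx":-0.15,"ty":-0.15,"tz":-0.2,"wx":0,"wy":0,"wz":0,"fingers":255},{"tx":-0.15,"ty":-0.15,"tz":-0.2,"wx":0,"wy":0,"wz":0,"fingers":255}], "grip_force": 12}}

```text
time: 3.65
ee_pos: [0.5652, 0.0979, 0.1407]
tcp_rot: [-3.14, -0.08, 0.0]
ft_force: [-1.0, 0.2, 1.7]
gripper_width: 0.016
```

Run:
```python
from h import *
o=robot.get_obs(); print(o)
a=save('wrist','w4.png')
```

```text
{'time': 3.65, 'qpos': array([-2.30662778e-02,  3.62805836e-01,  1.58775912e+00,  3.70617186e-04,
        1.19127687e+00,  1.49651881e+00]), 'qd': array([ 0.00139029,  0.00096157, -0.00194979, -0.0008274 ,  0.00032633,
        0.00066983]), 'joint_efforts': array([-7.33308680e-01, -4.70654476e+01, -2.64790106e+01, -3.22961630e-01,
       -3.78802791e-01, -2.28496989e-03]), 'ee_pos': array([0.56521357, 0.09791612, 0.14066183]), 'tcp_rot': array([-3.14021249e+00, -8.02088700e-02,  3.64585597e-04]), 'ft_force': array([-0.95249693,  0.24230057,  1.69070376]), 'torque': array([0.23706209, 0.14592793, 0.05523504]), 'gripper_width': 0.01598309737809646}
```

View pics/w4.png

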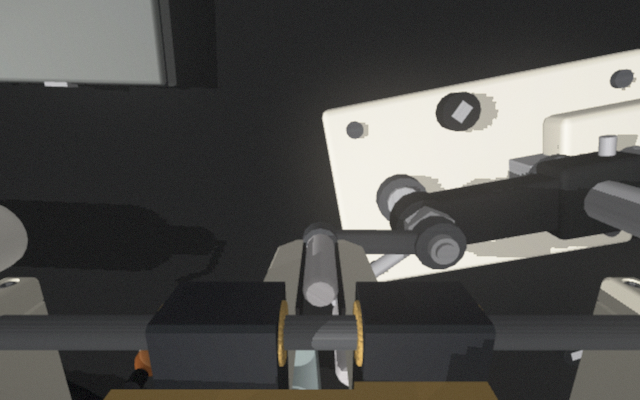

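```bash
cat >> h.py <<'E'
def arc(C,p,degs):
    v=np.array(p)-C
    for d in degs:
        a=np.radians(d); Rm=np.array([[np.cos(a),-np.sin(a)],[np.sin(a),np.cos(a)]]); dv=Rm@v-v
        print(d,np.round(dv*100,2))
E
python3 -c "
from h import *
arc(np.array([.5696,.0275]),[.5655,.0976],[-3,-6,-9,-12,-15])"
```

```text
-3 [0.37 0.01]
-6 [0.73 0.  ]
-9 [ 1.1  -0.02]
-12 [ 1.47 -0.07]
-15 [ 1.83 -0.13]
```

Call:
{"api": "apply_moves", "payload": {"increments": [{"tx":0.37,"ty":0.01,"tz":0,"wx":0,"wy":0,"wz":-3,"fingers":255},{"tx":0.73,"ty":0,"tz":0,"wx":0,"wy":0,"wz":-6,"fingers":255},{"tx":1.1,"ty":-0.02,"tz":0,"wx":0,"wy":0,"wz":-9,"fingers":255},{"tx":1.47,"ty":-0.07,"tz":0,"wx":0,"wy":0,"wz":-12,"fingers":255},{"tx":1.83,"ty":-0.13,"tz":0,"wx":0,"wy":0,"wz":-15,"fingers":255}], "grip_force": 30}}

```text
time: 4.2
ee_pos: [0.5832, 0.0967, 0.1406]
tcp_rot: [-3.124, 0.333, 0.002]
ft_force: [-2.2, 0.1, 1.3]
gripper_width: 0.0156
```

Call:
{"api": "apply_moves", "payload": {"increments": [{"tx":0,"ty":0,"tz":0,"wx":0,"wy":0,"wz":0,"fingers":255}]}}

```text
time: 4.3
ee_pos: [0.5837, 0.0966, 0.1406]
tcp_rot: [-3.124, 0.331, 0.0]
ft_force: [-0.8, 1.3, 2.1]
gripper_width: 0.0156
```

Run:
```python
from h import *
o=robot.get_obs(); print(o['time'],o['ee_pos'],o['tcp_rot'],o['ft_force'],o['torque'],o['qpos'][5],o['gripper_width'])
arc(np.array([.5696,.0275]),[.5655+.0183,.0976-.0013],[-2,-4,-6])
```

```text
4.3 [0.58373241 0.09655332 0.14059129] [-3.12382602e+00  3.31164440e-01  4.08399218e-04] [-0.78557224  1.2563733   2.09407818] [ 0.21555383  0.17015569 -0.05757241] 1.757288694113038 0.015555631886872583
-2 [ 0.24 -0.05]
-4 [ 0.48 -0.12]
-6 [ 0.71 -0.19]
```

Call:
{"api": "apply_moves", "payload": {"increments": [{"tx":0.24,"ty":-0.05,"tz":0,"wx":0,"wy":0,"wz":-2,"fingers":255},{"tx":0.48,"ty":-0.12,"tz":0,"wx":0,"wy":0,"wz":-4,"fingers":255}]}}

```text
time: 4.5
ee_pos: [0.588, 0.0955, 0.1405]
tcp_rot: [-3.111, 0.439, 0.001]
ft_force: [-1.7, 1.3, 1.2]
gripper_width: 0.0157
```

Call:
{"api": "apply_moves", "payload": {"increments": [{"tx":0.24,"ty":-0.07,"tz":0,"wx":0,"wy":0,"wz":-2,"fingers":255}]}}

```text
time: 4.6
ee_pos: [0.5903, 0.0948, 0.1405]
tcp_rot: [-3.102, 0.493, 0.002]
ft_force: [-2.0, 2.8, 1.5]
gripper_width: 0.0155
```

Run:
```python
from h import *
o=robot.get_obs(); print(o['time'],o['ee_pos'],o['tcp_rot'],o['ft_force'],o['torque'],o['qpos'][5],o['gripper_width'])
arc(np.array([.5696,.0275]),[.5655+.0183+.0072,.0976-.0013-.0019],[-2,-4,-6,-8,-10])
```

```text
4.6 [0.59032115 0.09483734 0.140544  ] [-3.10241304e+00  4.92870219e-01  1.60167315e-03] [-2.01472844  2.76325307  1.52541757] [0.37857957 0.3398496  0.02357784] 1.8583914216058188 0.015491759814779495
-2 [ 0.23 -0.08]
-4 [ 0.46 -0.17]
-6 [ 0.69 -0.26]
-8 [ 0.91 -0.36]
-10 [ 1.13 -0.47]
```

Call:
{"api": "apply_moves", "payload": {"increments": [{"tx":0.23,"ty":-0.08,"tz":0,"wx":0,"wy":0,"wz":-2,"fingers":255}]}}

```text
time: 4.7
ee_pos: [0.5926, 0.0941, 0.1405]
tcp_rot: [-3.093, 0.547, 0.002]
ft_force: [-2.2, 1.3, 1.7]
gripper_width: 0.0155
```

Call:
{"api": "apply_moves", "payload": {"increments": [{"tx":0.23,"ty":-0.08,"tz":0,"wx":0,"wy":0,"wz":-2,"fingers":255}]}}

```text
time: 4.8
ee_pos: [0.5949, 0.0932, 0.1405]
tcp_rot: [-3.083, 0.601, 0.002]
ft_force: [-1.8, 0.7, 2.0]
gripper_width: 0.0156
```

Call:
{"api": "apply_moves", "payload": {"increments": [{"tx":0.23,"ty":-0.09,"tz":0,"wx":0,"wy":0,"wz":-2,"fingers":255}]}}

```text
time: 4.9
ee_pos: [0.5972, 0.0923, 0.1405]
tcp_rot: [-3.073, 0.655, 0.002]
ft_force: [-2.2, 1.0, 0.6]
gripper_width: 0.0153
```

Call:
{"api": "apply_moves", "payload": {"increments": [{"tx":0.22,"ty":-0.1,"tz":0,"wx":0,"wy":0,"wz":-2,"fingers":255}]}}

```text
time: 5.0
ee_pos: [0.5994, 0.0913, 0.1405]
tcp_rot: [-3.061, 0.708, 0.002]
ft_force: [-1.5, 1.6, 2.0]
gripper_width: 0.0153
```

Call:
{"api": "apply_moves", "payload": {"increments": [{"tx":0.22,"ty":-0.11,"tz":0,"wx":0,"wy":0,"wz":-2,"fingers":255}]}}

```text
time: 5.1
ee_pos: [0.6016, 0.0902, 0.1405]
tcp_rot: [-3.048, 0.761, 0.002]
ft_force: [-1.4, 1.8, 1.2]
gripper_width: 0.0155
```

Run:
```python
from h import *
o=robot.get_obs(); print(o['time'],o['ee_pos'],o['tcp_rot'],o['ft_force'],o['torque'],o['qpos'][5],o['gripper_width'])
arc(np.array([.5696,.0275]),[.5655+.0183+.0072+.0113,.0976-.0013-.0019-.0047],-np.arange(2,25,2))
```

```text
5.1 [0.60164261 0.09020214 0.14049055] [-3.04773347e+00  7.61461634e-01  1.61032226e-03] [-1.38768393  1.83003893  1.15095811] [0.33538239 0.31065295 0.01387554] 2.025755489723986 0.015517287265999631
-2 [ 0.22 -0.12]
-4 [ 0.43 -0.24]
-6 [ 0.63 -0.38]
-8 [ 0.83 -0.52]
-10 [ 1.03 -0.66]
-12 [ 1.22 -0.82]
-14 [ 1.41 -0.98]
-16 [ 1.59 -1.14]
-18 [ 1.76 -1.31]
-20 [ 1.93 -1.49]
-22 [ 2.09 -1.68]
-24 [ 2.25 -1.87]
```

Call:
{"api": "apply_moves", "payload": {"increments": [{"tx":0.22,"ty":-0.12,"tz":0,"wx":0,"wy":0,"wz":-2,"fingers":255}]}}

```text
time: 5.2
ee_pos: [0.6038, 0.089, 0.1405]
tcp_rot: [-3.034, 0.814, 0.002]
ft_force: [-1.8, 2.0, 1.1]
gripper_width: 0.0155
```

Call:
{"api": "apply_moves", "payload": {"increments": [{"tx":0.21,"ty":-0.12,"tz":0,"wx":0,"wy":0,"wz":-2,"fingers":255}]}}

```text
time: 5.3
ee_pos: [0.6059, 0.0878, 0.1405]
tcp_rot: [-3.019, 0.867, 0.002]
ft_force: [-1.3, 1.0, 1.4]
gripper_width: 0.0156
```

Call:
{"api": "apply_moves", "payload": {"increments": [{"tx":0.2,"ty":-0.14,"tz":0,"wx":0,"wy":0,"wz":-2,"fingers":255}]}}

```text
time: 5.4
ee_pos: [0.608, 0.0865, 0.1405]
tcp_rot: [-3.004, 0.92, 0.002]
ft_force: [-2.3, 1.3, 1.8]
gripper_width: 0.0153
```

Call:
{"api": "apply_moves", "payload": {"increments": [{"tx":0.2,"ty":-0.14,"tz":0,"wx":0,"wy":0,"wz":-2,"fingers":255}]}}

```text
time: 5.5
ee_pos: [0.61, 0.0851, 0.1405]
tcp_rot: [-2.987, 0.972, 0.002]
ft_force: [-1.5, 2.2, 1.2]
gripper_width: 0.0156
```

Call:
{"api": "apply_moves", "payload": {"increments": [{"tx":0.2,"ty":-0.14,"tz":0,"wx":0,"wy":0,"wz":-2,"fingers":255}]}}

```text
time: 5.6
ee_pos: [0.6119, 0.0837, 0.1404]
tcp_rot: [-2.97, 1.024, 0.002]
ft_force: [-1.3, 2.6, 0.1]
gripper_width: 0.0155
```

Call:
{"api": "apply_moves", "payload": {"increments": [{"tx":0.19,"ty":-0.16,"tz":0,"wx":0,"wy":0,"wz":-2,"fingers":255}]}}

```text
time: 5.7
ee_pos: [0.6138, 0.0821, 0.1404]
tcp_rot: [-2.951, 1.076, 0.002]
ft_force: [-2.0, 2.3, 1.1]
gripper_width: 0.0154
```

Call:
{"api": "apply_moves", "payload": {"increments": [{"tx":0.19,"ty":-0.16,"tz":0,"wx":0,"wy":0,"wz":-2,"fingers":255}]}}

```text
time: 5.8
ee_pos: [0.6157, 0.0805, 0.1404]
tcp_rot: [-2.932, 1.127, 0.002]
ft_force: [-1.9, 2.9, 1.0]
gripper_width: 0.0154
```

-45° so far, with resistance still about 3 N, which is screw friction only.

Call:
{"api": "apply_moves", "payload": {"increments": [{"tx":0.18,"ty":-0.16,"tz":0,"wx":0,"wy":0,"wz":-2,"fingers":255}]}}

```text
time: 5.9
ee_pos: [0.6175, 0.0789, 0.1404]
tcp_rot: [-2.912, 1.178, 0.002]
ft_force: [-1.8, 0.3, 1.5]
gripper_width: 0.0156
```

Call:
{"api": "apply_moves", "payload": {"increments": [{"tx":0.17,"ty":-0.17,"tz":0,"wx":0,"wy":0,"wz":-2,"fingers":255}]}}

```text
time: 6.0
ee_pos: [0.6193, 0.0772, 0.1404]
tcp_rot: [-2.891, 1.229, 0.002]
ft_force: [-0.9, 1.4, 0.4]
gripper_width: 0.0158
```

Call:
{"api": "apply_moves", "payload": {"increments": [{"tx":0.17,"ty":-0.18,"tz":0,"wx":0,"wy":0,"wz":-2,"fingers":255}]}}

```text
time: 6.1
ee_pos: [0.621, 0.0754, 0.1404]
tcp_rot: [-2.869, 1.279, 0.002]
ft_force: [-2.0, 2.0, 1.3]
gripper_width: 0.0157
```

Call:
{"api": "apply_moves", "payload": {"increments": [{"tx":0.16,"ty":-0.19,"tz":0,"wx":0,"wy":0,"wz":-2,"fingers":255}]}}

```text
time: 6.2
ee_pos: [0.6219, 0.0744, 0.1403]
tcp_rot: [-2.846, 1.328, 0.005]
ft_force: [-5.7, 6.8, 3.5]
gripper_width: 0.0157
```

Call:
{"api": "apply_moves", "payload": {"increments": [{"tx":0.16,"ty":-0.19,"tz":0,"wx":0,"wy":0,"wz":-2,"fingers":255}]}}

```text
time: 6.3
ee_pos: [0.6224, 0.0739, 0.1403]
tcp_rot: [-2.822, 1.377, 0.009]
ft_force: [-9.9, 12.2, 5.5]
gripper_width: 0.0157
```

Run:
```python
from h import *
o=robot.get_obs(); print(o['time'],o['ee_pos'],o['tcp_rot'],o['ft_force'],o['torque'],o['qpos'][5],o['gripper_width'])
d=o['ee_pos'][:2]-[.5696,.0275]; print(np.hypot(*d),np.degrees(np.arctan2(d[1],d[0])))
save('wrist','w5.png')
arc(np.array([.5696,.0275]),o['ee_pos'][:2],[-1,-2,-3,-4,-5,-6])
```

```text
6.3 [0.62235147 0.07392629 0.1403013 ] [-2.82155563  1.37701386  0.00946976] [-9.92360918 12.15167919  5.51890449] [1.94488094 1.3045504  0.090706  ] 2.415536460448898 0.01574387849298083
0.07027174640786443 41.3508335690708
-1 [ 0.08 -0.09]
-2 [ 0.16 -0.19]
-3 [ 0.24 -0.28]
-4 [ 0.31 -0.38]
-5 [ 0.38 -0.48]
-6 [ 0.46 -0.58]
```

View pics/w5.png

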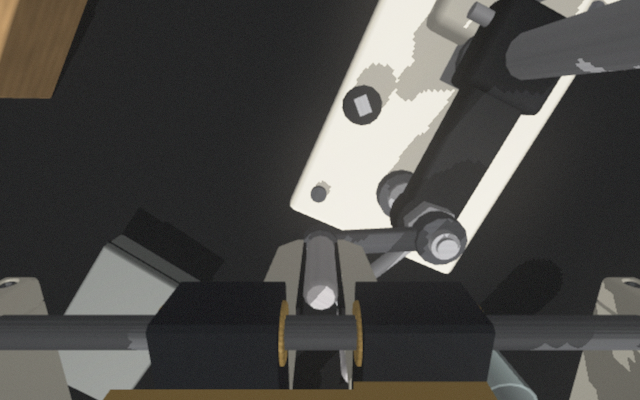

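Run:
```python
from h import *
arc(np.array([.5696,.0275]),[.6248,.0718],np.arange(1,6)*4.8)
a=np.radians(24);v=np.array([.0552,.0443]);v=np.array([[np.cos(a),-np.sin(a)],[np.sin(a),np.cos(a)]])@v
arc(np.array([0,0]),v,np.arange(1,6)*4.9)
```

```text
4.8 [-0.39  0.45]
9.6 [-0.82  0.86]
14.399999999999999 [-1.28  1.23]
19.2 [-1.76  1.57]
24.0 [-2.28  1.86]
4.9 [-0.55  0.25]
9.8 [-1.12  0.46]
14.700000000000001 [-1.7   0.62]
19.6 [-2.3   0.72]
24.5 [-2.9   0.78]
```

Call:
{"api": "apply_moves", "payload": {"increments": [{"tx":-0.39,"ty":0.45,"tz":0,"wx":0,"wy":0,"wz":4.8,"fingers":255},{"tx":-0.82,"ty":0.86,"tz":0,"wx":0,"wy":0,"wz":9.6,"fingers":255},{"tx":-1.28,"ty":1.23,"tz":0,"wx":0,"wy":0,"wz":14.4,"fingers":255},{"tx":-1.76,"ty":1.57,"tz":0,"wx":0,"wy":0,"wz":19.2,"fingers":255},{"tx":-2.28,"ty":1.86,"tz":0,"wx":0,"wy":0,"wz":24,"fingers":255}]}}

```text
time: 6.85
ee_pos: [0.602, 0.0899, 0.1405]
tcp_rot: [-3.049, 0.755, -0.001]
ft_force: [0.2, 0.6, -0.6]
gripper_width: 0.0155
```

Call:
{"api": "apply_moves", "payload": {"increments": [{"tx":-0.55,"ty":0.25,"tz":0,"wx":0,"wy":0,"wz":4.9,"fingers":255},{"tx":-1.12,"ty":0.46,"tz":0,"wx":0,"wy":0,"wz":9.8,"fingers":255},{"tx":-1.7,"ty":0.62,"tz":0,"wx":0,"wy":0,"wz":14.7,"fingers":255},{"tx":-2.3,"ty":0.72,"tz":0,"wx":0,"wy":0,"wz":19.6,"fingers":255},{"tx":-2.9,"ty":0.78,"tz":0,"wx":0,"wy":0,"wz":24.5,"fingers":255}]}}

```text
time: 7.35
ee_pos: [0.5731, 0.0979, 0.1407]
tcp_rot: [-3.14, 0.09, -0.002]
ft_force: [0.6, 1.0, 0.5]
gripper_width: 0.0155
```

Call:
{"api": "apply_moves", "payload": {"increments": [{"tx":0,"ty":0,"tz":0,"wx":0,"wy":0,"wz":0,"fingers":255},{"tx":0,"ty":0,"tz":0,"wx":0,"wy":0,"wz":0,"fingers":255},{"tx":0,"ty":0,"tz":0,"wx":0,"wy":0,"wz":0,"fingers":255}]}}

```text
time: 7.65
ee_pos: [0.5725, 0.0979, 0.1406]
tcp_rot: [-3.14, 0.1, 0.002]
ft_force: [-2.5, 2.8, 2.6]
gripper_width: 0.0154
```

Run:
```python
from h import *
o=robot.get_obs(); print(o['time'],o['ee_pos'],o['tcp_rot'],o['ft_force'],o['torque'],o['qpos'][5],o['gripper_width'])
d=o['ee_pos'][:2]-[.5696,.0275]; print(np.hypot(*d),np.degrees(np.arctan2(d[1],d[0])))
m=R.from_rotvec(o['tcp_rot']).as_matrix(); print(np.degrees(np.arctan2(m[1,0],m[0,0])))
save('wrist','w6.png')
```

```text
7.65 [0.57245953 0.09786729 0.14059543] [-3.13954580e+00  9.99021318e-02  1.56829312e-03] [-2.5434373   2.76111294  2.60416164] [ 0.57129657  0.39272094 -0.06777471] 1.6112963333615273 0.015400832073508092
0.07042537203843091 87.67294281836011
-3.645126232914549
```

View pics/w6.png

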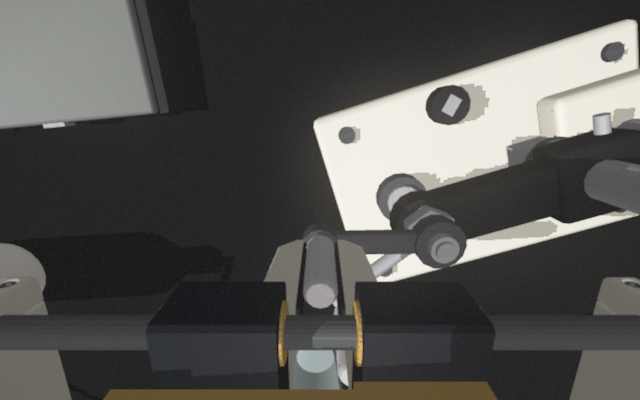

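Call:
{"api": "apply_moves", "payload": {"increments": [{"tx":0,"ty":0,"tz":0,"wx":0,"wy":0,"wz":0,"fingers":150},{"tx":0,"ty":0,"tz":0,"wx":0,"wy":0,"wz":0,"fingers":90},{"tx":0,"ty":0,"tz":0,"wx":0,"wy":0,"wz":0,"fingers":90},{"tx":0,"ty":0,"tz":0,"wx":0,"wy":0,"wz":0,"fingers":90},{"tx":0,"ty":0,"tz":3,"wx":0,"wy":0,"wz":0,"fingers":90}]}}

```text
time: 8.2
ee_pos: [0.5701, 0.0973, 0.1669]
tcp_rot: [3.14, -0.099, -0.013]
ft_force: [0.2, 0.7, 0.6]
gripper_width: 0.0508
```

Call:
{"api": "apply_moves", "payload": {"increments": [{"tx":0,"ty":0,"tz":4,"wx":0,"wy":0,"wz":0,"fingers":30},{"tx":0,"ty":0,"tz":6,"wx":0,"wy":0,"wz":4,"fingers":0},{"tx":-0.6,"ty":-0.2,"tz":7,"wx":0,"wy":0,"wz":12,"fingers":0},{"tx":-1.2,"ty":-0.4,"tz":7,"wx":0,"wy":0,"wz":20,"fingers":0},{"tx":-1.8,"ty":-0.6,"tz":7,"wx":0,"wy":0,"wz":28,"fingers":0}]}}

```text
time: 8.7
ee_pos: [0.555, 0.0913, 0.2412]
tcp_rot: [3.068, 0.673, 0.002]
ft_force: [1.2, -0.7, -0.9]
gripper_width: 0.0902
```

Call:
{"api": "apply_moves", "payload": {"increments": [{"tx":0,"ty":0,"tz":0,"wx":0,"wy":0,"wz":8.5,"fingers":0},{"tx":0,"ty":0,"tz":0,"wx":0,"wy":0,"wz":17,"fingers":0},{"tx":0,"ty":0,"tz":0,"wx":0,"wy":0,"wz":25.5,"fingers":0},{"tx":0,"ty":0,"tz":0,"wx":0,"wy":0,"wz":34,"fingers":0},{"tx":0,"ty":0,"tz":0,"wx":0,"wy":0,"wz":42.5,"fingers":0}]}}

```text
time: 9.2
ee_pos: [0.5549, 0.0913, 0.2406]
tcp_rot: [2.616, 1.74, 0.0]
ft_force: [0.2, -0.1, 0.1]
gripper_width: 0.0929
```

Call:
{"api": "apply_moves", "payload": {"increments": [{"tx":0,"ty":0,"tz":0,"wx":0,"wy":0,"wz":8.5,"fingers":0},{"tx":0,"ty":0,"tz":0,"wx":0,"wy":0,"wz":17,"fingers":0},{"tx":0,"ty":0,"tz":0,"wx":0,"wy":0,"wz":25.5,"fingers":0},{"tx":0,"ty":0,"tz":0,"wx":0,"wy":0,"wz":34,"fingers":0},{"tx":0,"ty":0,"tz":0,"wx":0,"wy":0,"wz":40.2,"fingers":0}]}}

```text
time: 9.7
ee_pos: [0.5549, 0.0914, 0.2406]
tcp_rot: [1.859, 2.532, -0.0]
ft_force: [-0.2, 0.8, -0.8]
gripper_width: 0.0931
```

Call:
{"api": "apply_moves", "payload": {"increments": [{"tx":0,"ty":0,"tz":0,"wx":0,"wy":0,"wz":0,"fingers":0},{"tx":0,"ty":0,"tz":0,"wx":0,"wy":0,"wz":0,"fingers":0}]}}

```text
time: 9.9
ee_pos: [0.5549, 0.0914, 0.2406]
tcp_rot: [1.87, 2.524, -0.0]
ft_force: [0.8, -0.3, 0.5]
gripper_width: 0.093
```

Run:
```python
from h import *
o=robot.get_obs(); print(o['time'],o['ee_pos'],o['tcp_rot'],o['ft_force'],o['torque'],o['qpos'],o['gripper_width'])
m=R.from_rotvec(o['tcp_rot']).as_matrix(); print(np.degrees(np.arctan2(m[1,0],m[0,0])))
C=np.array([.5696,.0275])
for a in (87.7,126.5):
    a=np.radians(a); print(proj('wrist',np.r_[C+.07*np.array([np.cos(a),np.sin(a)]),.181]))
print(proj('wrist',[*C,.1327]))
im=save('wrist','w7.png'); cv2.imwrite('pics/w7c.png',cv2.cvtColor(cv2.resize(im[160:320,240:440],None,fx=4,fy=4,interpolation=cv2.INTER_CUBIC),cv2.COLOR_RGB2BGR))
save('top','t7.png');save('side','s7.png')
```

```text
9.9 [0.55488796 0.09143676 0.24057483] [ 1.86998496e+00  2.52428107e+00 -7.11961038e-05] [ 0.78956954 -0.27544254  0.52047151] [-0.04103126 -0.11125867 -0.02318274] [-3.49330451e-02  2.67411022e-01  1.46920739e+00 -1.07906681e-04
  1.40489953e+00 -3.30538692e-01] 0.09300655433912833
106.93797659231265
[344.8994368  218.00074071]
[280.78121019 218.07686334]
[314.44229946 267.9229371 ]
```

View pics/w7.png

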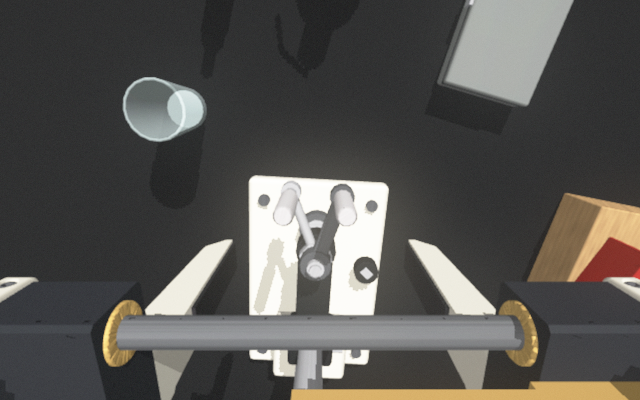

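View pics/w7c.png

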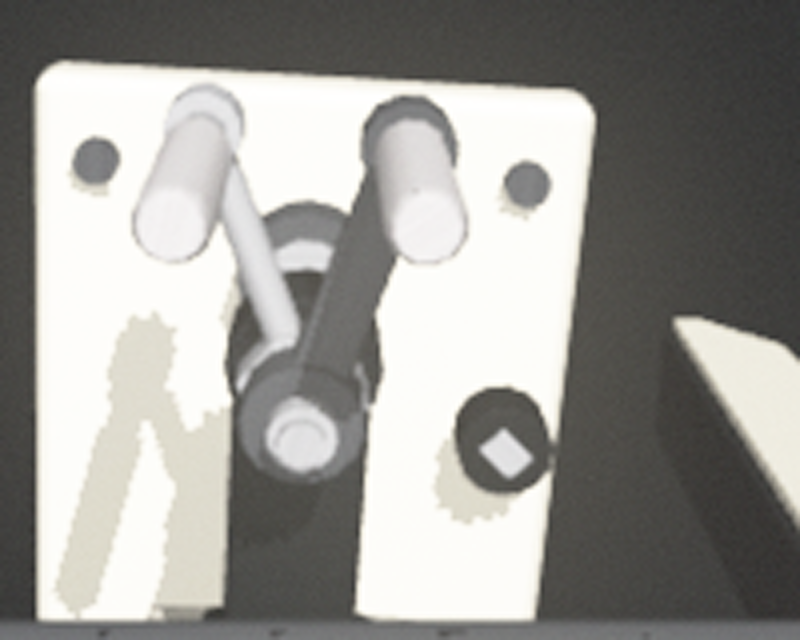

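Run:
```python
from h import *
from scipy.optimize import least_squares
P=optics.camera_params('wrist');T=P['T_tool_cam']
w1=lambda u,v:np.array((u/4.5+250,v/4.5+40)); w3=lambda u,v:np.array((u/4+240,v/4+150)); w7=lambda u,v:np.array((u/4+240,v/4+160))
views=[([0.46811526,0.0669678,0.27794735],[-3.14042204e+00,-3.62451484e-02,5.64760384e-04],w1(141,167),w1(246,437),w1(528,174)),
([0.56190102,0.0904399,0.20716258],[3.14038493,0.07208251,-0.00625573],w3(272,320),w3(369,567),w3(656,222)),
([0.55488796,0.09143676,0.24057483],[1.86998496e+00,2.52428107e+00,0],w7(430,227),w7(171,225),w7(303,436))]
def pj(p,c,A,X):
    q=A.T@(X-c); return np.array([q[0]/q[2]*p['fx']+p['cx'],q[1]/q[2]*p['fy']+p['cy']])
cs=lambda a:np.array([np.cos(a),np.sin(a)])
grasps=[(0,np.array([.5652,.0979]),2.93),(1,np.array([.5725,.0979]),-3.65)]
def f(v):
    C=v[:2];th,ph,zt=v[2:5];e=v[5:8];rot=v[8:11];th2=v[11];toff=v[12]
    r=[]
    for i,(pos,rv,a,b,c) in enumerate(views):
        h=th if i<2 else th2
        S=np.r_[C+.07*cs(h),.181];N=np.r_[C+.07*cs(h+ph),.181];B=np.r_[C,zt]
        R0=R.from_rotvec(rv).as_matrix(); cc=np.array(pos)+R0@(T[:3,3]+e); A=R0@T[:3,:3]@R.from_rotvec(rot).as_matrix()
        for X,uv in((S,a),(N,b),(B,c)): r+=list((pj(P,cc,A,X)-uv)/1.0)
    for k,tcp,yaw in grasps:
        S=C+.07*cs((th,th2)[k]); d=S-tcp; y=np.radians(yaw); x=np.array([np.cos(y),np.sin(y)]); ny=np.array([-np.sin(y),np.cos(y)])
        r+=[(d@ny)/.0007,(d@x-toff)/.0007]
    d=C+.07*cs(np.radians(42.3))-np.array([.6224,.0739]); r+=[d@cs(np.radians(42.3))/.0008]
    r+=list(e/.0015)+list(rot/.004)+[(zt-.13)/.003,toff/.003]
    return np.array(r)
v0=np.r_[.5696,.0275,1.62,.68,.13,np.zeros(6),1.53,0]
q=least_squares(f,v0); print(np.round(q.x,4)); print(np.round(q.fun,1)); v=q.x
cv=np.linalg.inv(q.jac.T@q.jac); print('sd',np.round(np.sqrt(np.diag(cv)),4))
print(np.degrees(v[[2,11,3]]))
C=v[:2];th=v[11];ph0=v[3]
S=C+.07*cs(th)
print('S',S,'N',C+.07*cs(th+ph0),'C',C)
for ph in np.r_[ph0,np.arange(.66,.22,-.04)]:
    M=C+.07*np.cos(ph/2)*cs(th+ph/2); w=.14*np.sin(ph/2)+.016
    print(round(ph,3),'M',np.round(M*100,2),'yaw',round(np.degrees(th+ph/2),2),'w',round(w*1e3,1),'counts',round(255*(1-w/.093),0))
```

```text
[ 5.6960e-01  2.8200e-02  1.6234e+00  6.7810e-01  1.3430e-01 -6.0000e-04
 -2.0000e-04  7.0000e-04  8.0000e-04 -1.7000e-03  1.5000e-03  1.5176e+00
  7.0000e-04]
[ 0.4  0.   0.3 -0.8 -0.1 -0.1  0.2 -0.   0.6 -0.1 -1.2  0.9 -0.2  0.5
  0.1  0.4 -0.3 -0.9  0.2 -0.   0.3  0.1  0.2 -0.4 -0.1  0.5  0.2 -0.4
  0.4  1.4  0.2]
sd [0.0005 0.0003 0.0092 0.0091 0.0015 0.0009 0.0008 0.0009 0.0031 0.0032
 0.0031 0.0103 0.0007]
[93.01392525 86.95142754 38.8507391 ]
S [0.5732776  0.09809038] N [0.52860564 0.08496236] C [0.56955482 0.02818944]
0.678 M [55.09  9.15] yaw 106.38 w 62.6 counts 83.0
0.66 M [55.15  9.19] yaw 105.86 w 61.4 counts 87.0
0.62 M [55.26  9.27] yaw 104.71 w 58.7 counts 94.0
0.58 M [55.38  9.34] yaw 103.57 w 56.0 counts 101.0
0.54 M [55.5   9.41] yaw 102.42 w 53.3 counts 109.0
0.5 M [55.63  9.47] yaw 101.28 w 50.6 counts 116.0
0.46 M [55.76  9.53] yaw 100.13 w 47.9 counts 124.0
0.42 M [55.89  9.58] yaw 98.98 w 45.2 counts 131.0
0.38 M [56.02  9.63] yaw 97.84 w 42.4 counts 139.0
0.34 M [56.15  9.67] yaw 96.69 w 39.7 counts 146.0
0.3 M [56.29  9.71] yaw 95.55 w 36.9 counts 154.0
0.26 M [56.42  9.74] yaw 94.4 w 34.1 counts 161.0
0.22 M [56.56  9.77] yaw 93.25 w 31.4 counts 169.0
```

Call:
{"api": "apply_moves", "payload": {"increments": [{"tx":-0.4,"ty":0,"tz":-2,"wx":0,"wy":0,"wz":-0.5,"fingers":0},{"tx":-0.4,"ty":0,"tz":-5,"wx":0,"wy":0,"wz":-0.5,"fingers":0},{"tx":-0.4,"ty":0,"tz":-8,"wx":0,"wy":0,"wz":-0.5,"fingers":0},{"tx":-0.4,"ty":0,"tz":-9.8,"wx":0,"wy":0,"wz":-0.5,"fingers":0},{"tx":-0.4,"ty":0,"tz":-9.8,"wx":0,"wy":0,"wz":-0.5,"fingers":40}], "grip_force": 12}}

```text
time: 10.55
ee_pos: [0.5487, 0.0915, 0.1398]
tcp_rot: [-1.876, -2.514, 0.005]
ft_force: [-0.8, 0.1, -0.1]
gripper_width: 0.0885
```

Call:
{"api": "apply_moves", "payload": {"increments": [{"tx":0,"ty":0,"tz":0,"wx":0,"wy":0,"wz":0,"fingers":55},{"tx":0,"ty":0,"tz":0,"wx":0,"wy":0,"wz":0,"fingers":65},{"tx":0,"ty":0,"tz":0,"wx":0,"wy":0,"wz":0,"fingers":65}]}}

```text
time: 10.85
ee_pos: [0.5518, 0.0915, 0.144]
tcp_rot: [1.876, 2.517, 0.002]
ft_force: [0.1, -0.0, -0.1]
gripper_width: 0.0697
```

Run:
```python
from h import *
o=robot.get_obs(); print(o['time'],o['ee_pos'],o['ft_force'],o['gripper_width'])
m=R.from_rotvec(o['tcp_rot']).as_matrix(); print(np.degrees(np.arctan2(m[1,0],m[0,0])))
save('wrist','w8.png')
```

```text
10.85 [0.55179691 0.09152345 0.14404999] [ 0.13246026 -0.00568016 -0.09664627] 0.0696683967877644
106.60755529782234
```

View pics/w8.png

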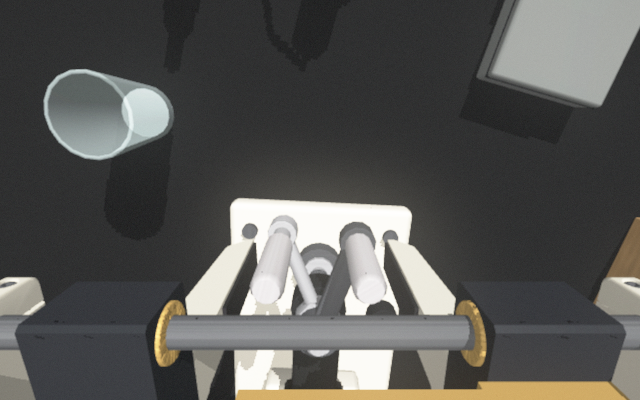

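Call:
{"api": "apply_moves", "payload": {"increments": [{"tx":-0.08,"ty":0,"tz":-0.3,"wx":0,"wy":0,"wz":-0.2,"fingers":72},{"tx":-0.08,"ty":0,"tz":-0.3,"wx":0,"wy":0,"wz":-0.2,"fingers":78},{"tx":-0.08,"ty":0,"tz":-0.3,"wx":0,"wy":0,"wz":-0.2,"fingers":83},{"tx":-0.08,"ty":0,"tz":-0.3,"wx":0,"wy":0,"wz":-0.2,"fingers":83}], "grip_force": 20}}

```text
time: 11.3
ee_pos: [0.5505, 0.0917, 0.1397]
tcp_rot: [1.881, 2.515, 0.001]
ft_force: [1.6, -0.2, -1.6]
gripper_width: 0.0631
```

Call:
{"api": "apply_moves", "payload": {"increments": [{"tx":0.03,"ty":0.02,"tz":0,"wx":0,"wy":0,"wz":-0.25,"fingers":85},{"tx":0.06,"ty":0.04,"tz":0,"wx":0,"wy":0,"wz":-0.5,"fingers":87}]}}

```text
time: 11.5
ee_pos: [0.551, 0.0921, 0.1396]
tcp_rot: [1.893, 2.507, 0.001]
ft_force: [2.0, 0.7, -1.1]
gripper_width: 0.0614
```

Run:
```python
from h import *
o=robot.get_obs(); print(o['time'],o['ee_pos'],o['ft_force'],o['torque'],o['gripper_width'])
m=R.from_rotvec(o['tcp_rot']).as_matrix(); print(np.degrees(np.arctan2(m[1,0],m[0,0])))
```

```text
11.5 [0.55096061 0.09207251 0.13964641] [ 2.04870867  0.67933416 -1.12408734] [ 0.14757955 -0.42364243  0.09242984] 0.061370326111120706
105.90532167105917
```

Call:
{"api": "apply_moves", "payload": {"increments": [{"tx":0.08,"ty":0.05,"tz":0,"wx":0,"wy":0,"wz":-0.6,"fingers":90},{"tx":0.14,"ty":0.08,"tz":0,"wx":0,"wy":0,"wz":-1.2,"fingers":94},{"tx":0.2,"ty":0.12,"tz":0,"wx":0,"wy":0,"wz":-1.7,"fingers":97},{"tx":0.26,"ty":0.15,"tz":0,"wx":0,"wy":0,"wz":-2.3,"fingers":101}]}}

```text
time: 11.9
ee_pos: [0.5532, 0.0937, 0.1396]
tcp_rot: [-1.943, -2.468, -0.0]
ft_force: [-0.0, 2.3, 0.7]
gripper_width: 0.0565
```

Run:
```python
from h import *
o=robot.get_obs(); print(o['time'],o['ee_pos'],o['ft_force'],o['torque'],o['gripper_width'])
m=R.from_rotvec(o['tcp_rot']).as_matrix(); print(np.degrees(np.arctan2(m[1,0],m[0,0])))
save('wrist','w9.png')
```

```text
11.9 [0.55315342 0.09372771 0.13964419] [-0.03002396  2.33757668  0.69042356] [ 0.27199901 -0.18848005  0.11898646] 0.05649071891467666
103.57290327954784
```

View pics/w9.png

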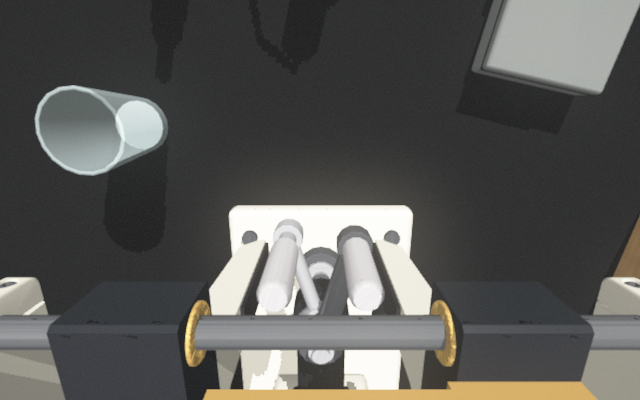

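Call:
{"api": "apply_moves", "payload": {"increments": [{"tx":0.07,"ty":0.03,"tz":0,"wx":0,"wy":0,"wz":-0.6,"fingers":105},{"tx":0.13,"ty":0.06,"tz":0,"wx":0,"wy":0,"wz":-1.15,"fingers":109},{"tx":0.2,"ty":0.09,"tz":0,"wx":0,"wy":0,"wz":-1.7,"fingers":112},{"tx":0.26,"ty":0.12,"tz":0,"wx":0,"wy":0,"wz":-2.3,"fingers":116},{"tx":0.33,"ty":0.15,"tz":0,"wx":0,"wy":0,"wz":-2.9,"fingers":120}]}}

```text
time: 12.45
ee_pos: [0.5563, 0.0956, 0.1397]
tcp_rot: [-2.005, -2.418, -0.001]
ft_force: [-1.3, 5.1, 2.7]
gripper_width: 0.0497
```

Call:
{"api": "apply_moves", "payload": {"increments": [{"tx":0.06,"ty":0.03,"tz":0,"wx":0,"wy":0,"wz":-0.6,"fingers":124},{"tx":0.12,"ty":0.06,"tz":0,"wx":0,"wy":0,"wz":-1.15,"fingers":128}]}}

```text
time: 12.65
ee_pos: [0.5576, 0.0963, 0.1397]
tcp_rot: [-2.029, -2.397, -0.001]
ft_force: [-0.9, 6.3, 1.3]
gripper_width: 0.0471
```

Run:
```python
from h import *
o=robot.get_obs(); print(o['time'],o['ee_pos'],o['ft_force'],o['torque'],o['gripper_width'])
m=R.from_rotvec(o['tcp_rot']).as_matrix(); print(np.degrees(np.arctan2(m[1,0],m[0,0])))
im=save('wrist','w10.png'); cv2.imwrite('pics/w10c.png',cv2.cvtColor(cv2.resize(im[200:380,220:420],None,fx=4,fy=4,interpolation=cv2.INTER_CUBIC),cv2.COLOR_RGB2BGR))
w=o['gripper_width']; ph=2*np.arcsin((w-.016)/.14)
C=np.array([.56955,.02819]); M=o['ee_pos'][:2]; u=m[:2,1]; S=M+u*(w/2-.008)
# screw handle: on circle with u-coordinate
d=S-C; a=np.arccos((d@u)/.07); ua=np.arctan2(u[1],u[0]); print('ph',ph,'screw angle est',np.degrees(ua+a), 'nut',np.degrees(ua+np.arccos(((M-u*(w/2-.008)-C)@u)/.07)))
```

```text
12.65 [0.55763866 0.09634976 0.13968623] [-0.92010455  6.33046082  1.32589012] [ 0.87351946 -0.01259567  0.01808041] 0.047052279029015015
99.51650677832694
ph 0.4473242148846581 screw angle est 87.10290846246303 nut 112.73333835452335
```

View pics/w10c.png

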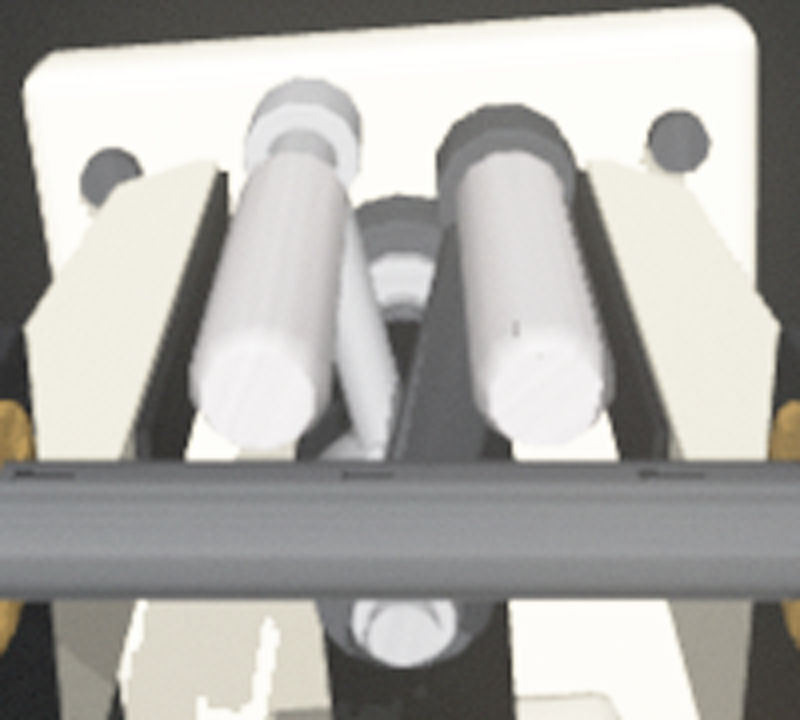

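Call:
{"api": "apply_moves", "payload": {"increments": [{"tx":0.07,"ty":0.04,"tz":0,"wx":0,"wy":0,"wz":-0.6,"fingers":131},{"tx":0.13,"ty":0.08,"tz":0,"wx":0,"wy":0,"wz":-1.15,"fingers":135},{"tx":0.2,"ty":0.11,"tz":0,"wx":0,"wy":0,"wz":-1.7,"fingers":139},{"tx":0.26,"ty":0.14,"tz":0,"wx":0,"wy":0,"wz":-2.3,"fingers":143}]}}

```text
time: 13.1
ee_pos: [0.5602, 0.0976, 0.1397]
tcp_rot: [-2.077, -2.356, -0.001]
ft_force: [-1.0, 5.6, 2.0]
gripper_width: 0.0415
```

```bash
cat > st.py <<'E'
from h import *
o=robot.get_obs(); print(o['time'],o['ee_pos'],o['ft_force'],o['torque'],o['gripper_width'])
m=R.from_rotvec(o['tcp_rot']).as_matrix(); print(np.degrees(np.arctan2(m[1,0],m[0,0])))
w=o['gripper_width']; ph=2*np.arcsin((w-.016)/.14)
C=np.array([.56955,.02819]); M=o['ee_pos'][:2]; u=m[:2,1]; S=M+u*(w/2-.008)
d=S-C; a=np.arccos((d@u)/.07); ua=np.arctan2(u[1],u[0]); print('ph',ph,'screw angle est',np.degrees(ua+a), 'nut',np.degrees(ua+np.arccos(((M-u*(w/2-.008)-C)@u)/.07)))
E
python3 st.py
```

```text
13.1 [0.56023377 0.09762347 0.13968173] [-1.03964135  5.60873083  1.97280704] [ 0.87655707  0.03850718 -0.06865092] 0.04153749720677758
97.21372510426089
ph 0.36687545283104256 screw angle est 87.13915309578232 nut 108.16018350193345
```

Call:
{"api": "apply_moves", "payload": {"increments": [{"tx":0.06,"ty":0.02,"tz":0,"wx":0,"wy":0,"wz":-0.6,"fingers":146},{"tx":0.13,"ty":0.04,"tz":0,"wx":0,"wy":0,"wz":-1.15,"fingers":150},{"tx":0.2,"ty":0.06,"tz":0,"wx":0,"wy":0,"wz":-1.7,"fingers":154},{"tx":0.22,"ty":0.07,"tz":0,"wx":0,"wy":0,"wz":-1.8,"fingers":158},{"tx":0.22,"ty":0.07,"tz":0,"wx":0,"wy":0,"wz":-1.8,"fingers":162}]}}

```text
time: 13.6
ee_pos: [0.5626, 0.0985, 0.1397]
tcp_rot: [-2.113, -2.324, -0.002]
ft_force: [0.4, 6.4, 0.9]
gripper_width: 0.0365
```

```bash
python3 st.py
```

```text
13.6 [0.56262192 0.09849306 0.13970803] [0.39651588 6.39265561 0.90375042] [ 0.94490046 -0.12366948 -0.07008343] 0.03653121223656608
95.44134229511518
ph 0.29436466734451544 screw angle est 87.19890081600778 nut 104.064845475031
```

Width has stopped at 36.5 mm (37 mm expected when tight). A firmer squeeze will confirm the dead stop.

Call:
{"api": "apply_moves", "payload": {"increments": [{"tx":0,"ty":0,"tz":0,"wx":0,"wy":0,"wz":0,"fingers":175},{"tx":0,"ty":0,"tz":0,"wx":0,"wy":0,"wz":0,"fingers":175},{"tx":0,"ty":0,"tz":0,"wx":0,"wy":0,"wz":0,"fingers":175}], "grip_force": 25}}

```text
time: 13.9
ee_pos: [0.5627, 0.0985, 0.1397]
tcp_rot: [-2.113, -2.324, -0.002]
ft_force: [0.5, 5.8, 1.7]
gripper_width: 0.0361
```

```bash
python3 st.py; python3 -c "
from h import *
save('wrist','w11.png')"
```

```text
13.9 [0.56265969 0.09847129 0.13972489] [0.53930434 5.81064211 1.6544284 ] [ 0.99964225 -0.04951845 -0.0777517 ] 0.03614724908194216
95.43940164916975
ph 0.2888206586617298 screw angle est 87.32830548230497 nut 103.87657399599416
```

View pics/w11.png

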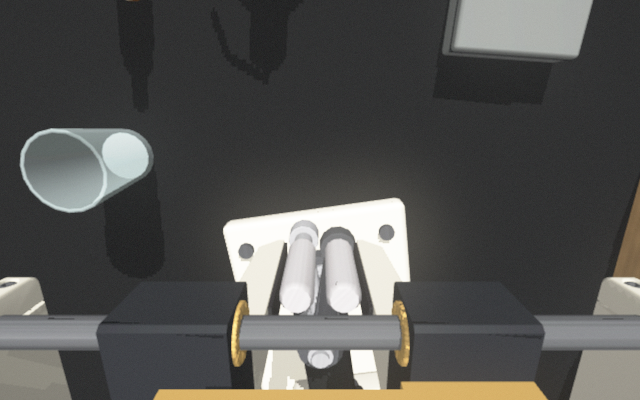

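Call:
{"api": "apply_moves", "payload": {"increments": [{"tx":0,"ty":0,"tz":0,"wx":0,"wy":0,"wz":0,"fingers":140},{"tx":0,"ty":0,"tz":0,"wx":0,"wy":0,"wz":0,"fingers":90},{"tx":0,"ty":0,"tz":0,"wx":0,"wy":0,"wz":0,"fingers":60},{"tx":0,"ty":0,"tz":0,"wx":0,"wy":0,"wz":0,"fingers":60},{"tx":0,"ty":0,"tz":0,"wx":0,"wy":0,"wz":0,"fingers":60}]}}

```text
time: 14.45
ee_pos: [0.5625, 0.0974, 0.1395]
tcp_rot: [2.113, 2.325, -0.001]
ft_force: [-0.3, -0.4, -0.1]
gripper_width: 0.068
```

Call:
{"api": "apply_moves", "payload": {"increments": [{"tx":0,"ty":0,"tz":3,"wx":0,"wy":0,"wz":0,"fingers":60},{"tx":0,"ty":0,"tz":7,"wx":0,"wy":0,"wz":0,"fingers":60},{"tx":0,"ty":0,"tz":10,"wx":0,"wy":0,"wz":0,"fingers":60},{"tx":0,"ty":0,"tz":10,"wx":0,"wy":0,"wz":0,"fingers":60},{"tx":0,"ty":0,"tz":10,"wx":0,"wy":0,"wz":0,"fingers":60}]}}

```text
time: 14.95
ee_pos: [0.5628, 0.0975, 0.2401]
tcp_rot: [2.112, 2.324, 0.001]
ft_force: [-0.4, 0.2, 0.2]
gripper_width: 0.0712
```

Run:
```python
from h import *
o=robot.get_obs(); print(o['time'],o['ee_pos'],o['ft_force'],o['gripper_width'])
m=R.from_rotvec(o['tcp_rot']).as_matrix(); print(np.degrees(np.arctan2(m[1,0],m[0,0])))
C=np.array([.56955,.02819])
for a in (87.2,87.2+17.2):
    a=np.radians(a); print(proj('wrist',np.r_[C+.07*np.array([np.cos(a),np.sin(a)]),.181]))
print(proj('wrist',[*C,.134]))
im=save('wrist','w12.png'); cv2.imwrite('pics/w12c.png',cv2.cvtColor(cv2.resize(im[160:320,240:440],None,fx=4,fy=4,interpolation=cv2.INTER_CUBIC),cv2.COLOR_RGB2BGR))
save('top','t12.png')
```

```text
14.95 [0.56277381 0.09753229 0.24011903] [-0.41298631  0.24772011  0.23046497] 0.07116505934764815
95.46323199456914
[333.41645164 219.60929863]
[304.53628805 219.74171405]
[319.4169735  273.00731966]
```

View pics/w12c.png

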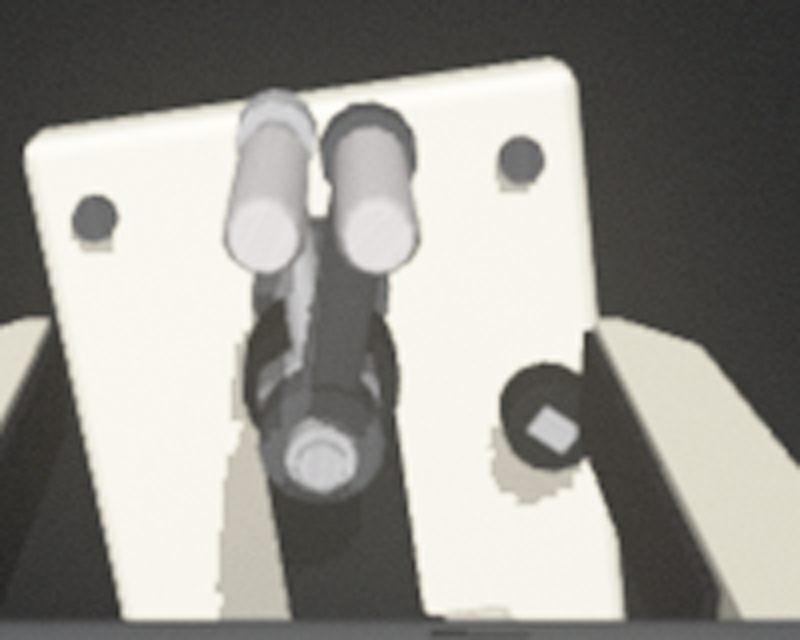

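View pics/t12.png

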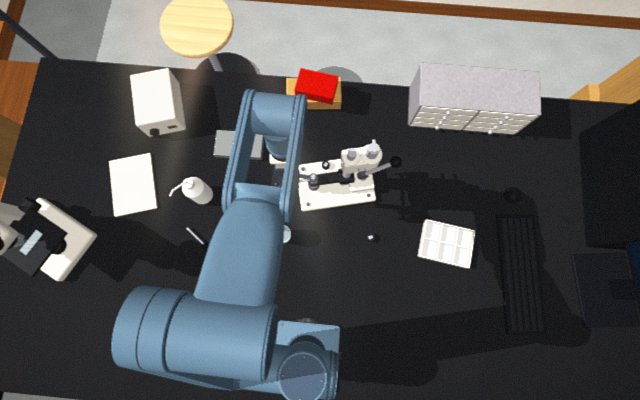

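```bash
python3 -c "
from h import *
print(close_job())"
```

```text
the job is handed in; nothing more can be done
None
```

The stop screw is set about 45° back from contact and the jam nut is tight. The job was handed in at about 15 s of the 54 s allowed; no verdict was reported.

- **Contact:** I gripped the screw's handle and turned it clockwise about 51° until it stopped dead. The resistance rose from about 2.5 N to about 15 N.
- **Back-off:** I turned the screw back about 45° (handle from 42.4° to 87.7°), let go, and gripped across both handles.
- **Tightening:** I closed the jaws in small steps, moving the arm along so the screw's handle stayed put. The outside width stopped at 36.5 mm, and at 36.1 mm under a 25 N squeeze; tight was given as 37 mm. The nut's angle from that width is about 0.45 rad.
- **Last checks:** After letting go, the wrist picture puts the screw's handle within about 1° of its setting and the handles about 0.29 rad apart, which is the tight position. The gripper is clear, about 60 mm above the handles, with near-zero force. The tools never went near the other items, and those in view in the last top picture look undisturbed. I did not measure their positions.
- **Not fully settled:** During the squeeze about 6 N of side force built up along the arms, which does not turn the screw; it vanished on release. The position estimates disagreed by up to about 2 mm between views until I fitted them together.

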